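# Draw the spirit level out of the bench box

## Task

The spirit level lies in the low wooden bench box, and the opening in the box's top is shorter than the level. Tilt the level so that one end comes up through the opening first, draw it out slantwise without forcing it against the box and without disturbing the secateurs, the tape roll or the clay pot, then hold it horizontal above the box, a good hand's breadth clear of the top, and finish while still holding it there.

Things in the scene. Friction and masses are not known exactly. Their poses are not given: they have to be found in the camera images.
- bench_box: Low wooden box fixed to the bench, outside 380 (its x, away from the robot) x 170 (y) x 76 mm high, inside 360 x 150; origin: centre of its underside. Floor 8 mm above the bench; two crosswise battens at x = -75 and +75, 12 wide, top 18 mm above the bench. A fixed ledge (68 to 76 mm above the bench, hollow beneath) covers each end; between them the opening, x -85 to +85, 150 wide.
- level_centre (a point): Centre of the loose red spirit level, a straight bar 237 long, 41 wide, 23 mm thick, 0.10 to 0.20 kg. It lies on its wide side on the two battens, roughly along the box, both ends under the ledges; centre about 29.5 mm above the bench, underside 11.5 mm lower. Its own y runs along its length, x through its thickness, z across its width. Grip it across the 41 mm width.
- level_end_a (a point): Middle of one end face of the spirit level, 118.5 mm from its centre.
- level_end_b (a point): Middle of the other end face of the spirit level, 118.5 mm from its centre.
- cutters_centre (a point): Bystander: red-handled secateurs lying flat on the bench to the left of the box, 201 x 62 x 16 mm; the point is its centre.
- tape_centre (a point): Bystander: roll of beige tape lying flat on the bench to the right of the box, 104 mm across, 25 mm high; the point is its centre.
- pot_centre (a point): Bystander: small clay flower pot, upside down on the bench by the far left corner of the box, 84 mm across, 74 mm high; the point is its centre.
Not all that is in view belongs to the job. Of the things that look like the part that bears level_centre, the larger one is meant.

How it is judged:
On the way:
1. one end of the level is up above the box's top while the other is still below it, the level slanting through the opening (((height (world z) of level_end_a above 0.088 m and height (world z) of level_end_b below 0.065 m) or (height (world z) of level_end_b above 0.088 m and height (world z) of level_end_a below 0.065 m))), for 0.1 s.
At the end, for the whole second after the job is handed in: Level gripped and still, both ends over 130 mm above the bench (54 mm above the box), horizontal within 12 degrees, its centre within 200 mm of the box's centre seen from above, not touching the box; secateurs, tape roll and pot within 20 mm of where they stood (height (world z) of each of level_end_a, level_end_b above 0.13 m and angle between level_centre's own y axis and vertical between 1.36 and 1.78 rad and horizontal distance between level_centre and bench_box below 0.2 m and contact force between the fingers and level above 1 N and contact force between level and bench_box below 0.1 N and linear speed of level below 0.03 m/s and distance of each of cutters_centre, tape_centre, pot_centre from where it was at the start of the episode below 0.02 m); the arm keeps its last pose, push and grip.
It fails at once if the level is forced against the box with more than 30 N (contact force between level and bench_box above 30 N).
It fails at once if a bystander (secateurs, tape roll, clay pot) is shifted by more than 30 mm (distance of any of cutters_centre, tape_centre, pot_centre from where it was at the start of the episode above 0.03 m).
It also fails if it takes over 40 s, if anything falls off the work surface, if the arm or the gripper's body presses on something with over 40 N, if the wrist force passes 120 N, or if a joint passes its speed limit or range.

## Robot

A 6-joint arm with a two-finger parallel gripper is mounted at the origin on a cart in front of the work surface, level with it; the furniture and walls round the work are solid. World frame = base frame: x ahead of the robot, y to its left, z up, the work surface at z = 0. Lengths are in m, angles in rad, forces in N, time in s.
With the tool pointing down it reaches from about 0.425 to 0.95 m from the base axis. Payload 3.5 kg.
Tool frame: the origin (TCP) lies on the centre line of the jaws, within the pads' length; the fingertips stand 17 mm ahead of it and the grasp point (between the pads) lies 2 mm behind it; z points along the fingers, y is the line along which they close (so a half turn about z gives the same grasp; the last joint's range is limited). The gripper opens to 85 mm and grips with 20 to 120 N. Pads are 22 mm wide; open, the fingers measure 114 mm over their backs; the gripper's body (76 mm by 85 mm) begins 54 mm behind the grasp point. The pads swing forward as they close: fully open they stand 13 mm farther back than shut.
Start: joints at [-1.439, 0.286, 1.577, -0, 1.279, -0.15], TCP at [0.188, -0.648, 0.248] pointing down, gripper open.
Joint ranges: [-2.77, 2.77], [-0.9, 2.22], [0.21, 2.48], [-1.53, 4.67], [0.24, 2.81], [-2.84, 2.84]. Speed limits (rad/s): [2.79, 2.79, 3.14, 3.14, 3.14, 3.14].

## Interface

Orientations are given as a unit quaternion [x, y, z, w].
In Python, from plant import ctrl gives the robot as it stands. The module is installed in compiled form; this text tells all that it offers.
- The arm moves only by the tool drive_tool, never from a script. Its argument "moves" is a list of rows, each a list of 3 entries, a list of its own where there are three numbers: the turn, a rotation vector about the tool's x, y, z in rad, then the shift along the tool's x, y, z in m, then the finger opening in m, from 0 to 0.0854. A call has 1 to 5 rows; each row shifts and turns the commanded pose from where the row before left it, along the tool's axes as they then stand; what a row does not reach is not made up. A row lasts 1/8 s, in which the tool goes at most 62.5 mm and 10.7 degrees, less where a joint would pass 70% of its speed; a pose out of reach is approached as far as the arm can. A call with a gripper value outside its range is refused whole. The fingers move at their own pace and stop on an object; "grip_force" is the grip in N (left out, the last holds). Time passes only in rows, so rows that do not move let the fingers close. It gives the time, the measured TCP pose, the force, the opening and the grip force at its end, in the units of the state.
- ctrl.get_state(): the state, without advancing time (a new reading comes with each control period).
- ctrl.read_camera(name): name is "side" or "top"; returns a dict with "image" (400x640x3 uint8, red, green, blue), "fx", "fy", "cx", "cy" (pixels), "R" (3x3) and "t" (3): a world point X has camera coordinates R X + t. Camera axes: x right, y down, z forward; pixel columns grow to the right and rows downward; lengths in m; the calibration is good to about 2 mm. A picture is of the moment at which its call begins. There is no depth.
- ctrl.sign_off(): hands the job in; it is judged then, once.
The state is a dict: "time": time; "qpos": joint angles; "dq": joint speeds; "joint_efforts": joint torques, N m; "eef_pos": TCP position; "tcp_rot": TCP orientation; "contact_force": force on the tool from outside, world axes, zero at the start; "wrist_torque": the same for the moment, N m; "opening": opening from 0.0 (shut) to 1.0 (fully open); "finger_force": force on a finger pad.
Only numpy, scipy, OpenCV 4.12 (cv2) and the standard library are available. Lean on these libraries where they do the work, as an engineer would, in place of code of your own. Each camera call takes 0.05 s, during which the arm holds its last target. There are 200 camera calls.

## Working session

There is one attempt and no reset: what is moved stays moved. The work goes in short steps, Python scripts to look and compute and a tool call to move; the robot and the scene stay as the last step left them, time stands still between calls to the robot, and variables do not carry over. Pictures are saved under pics/ and viewed, at most 10 in all, crops included, and the job is handed in when it is done.

Besides the shell and the picture viewer there is one more tool, called after "Emit:" by a JSON object that holds its "api" and its "payload". drive_tool: Moves the arm, as the interface text tells. Its arguments: {"type":"object","properties":{"moves":{"type":"array","items":{"type":"array"}},"grip_force":{"type":"number"}},"required":["moves"]}

```bash
mkdir -p pics; cat > h.py <<'E'
import numpy as np, cv2
from plant import ctrl
def snap(n,f):
    c=ctrl.read_camera(n); cv2.imwrite('pics/'+f,c['image'][:,:,::-1]); return c
def ray(c,u,v,z):
    R=np.array(c['R']);t=np.array(c['t']);d=R.T@np.array([(u-c['cx'])/c['fx'],(v-c['cy'])/c['fy'],1]);o=-R.T@t
    return o+d*(z-o[2])/d[2]
def proj(c,X):
    p=np.array(c['R'])@np.array(X)+np.array(c['t']);return c['fx']*p[0]/p[2]+c['cx'],c['fy']*p[1]/p[2]+c['cy']
E
python3 - <<'E'
from h import *
for n in('top','side'):
    c=snap(n,n+'0.png'); print(n,c['fx'],c['cx'],c['cy'],np.round(c['R'],3).tolist(),np.round(c['t'],3), np.round(-np.array(c['R']).T@c['t'],3))
print(ctrl.get_state())
E
```

```text
top 444.12649560220115 325.16082677372344 208.38872334664714 [[0.006, -1.0, -0.007], [-0.997, -0.005, -0.073], [0.073, 0.007, -0.997]] [0.087 0.589 1.257] [0.496 0.081 1.298]
side 432.20007924033393 316.5560907584045 199.45747996561255 [[0.999, -0.049, -0.003], [-0.027, -0.504, -0.864], [0.041, 0.863, -0.504]] [-0.573  0.119  1.222] [ 0.525 -1.022  0.718]
{'time': 0.1, 'qpos': array([-1.43900007e+00,  2.87143118e-01,  1.57805111e+00,  2.05064198e-05,
        1.27859225e+00, -1.49986414e-01]), 'dq': array([ 0.00023717, -0.00292798, -0.00294012, -0.00044164,  0.00133298,
       -0.00090707]), 'joint_efforts': array([ 3.89579345e-04, -4.07297623e+01, -2.93699938e+01, -1.79162048e-04,
        3.41831364e-03, -1.11934542e-07]), 'eef_pos': array([ 0.18766304, -0.64780228,  0.24703032]), 'tcp_rot': array([ 9.90091044e-01,  1.40422655e-01,  1.97912952e-05, -1.09677684e-03]), 'contact_force': array([0.38851581, 0.58863176, 0.86789795]), 'wrist_torque': array([ 0.00758097, -0.00431945,  0.04833846]), 'finger_force': 0.0, 'opening': 1.0065831022976723}
```

View pics/top0.png

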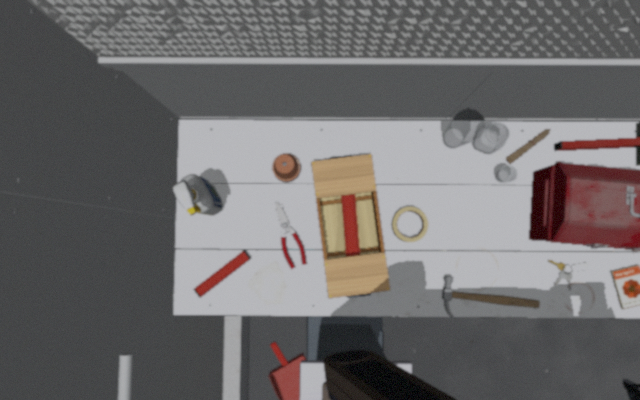

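View pics/side0.png

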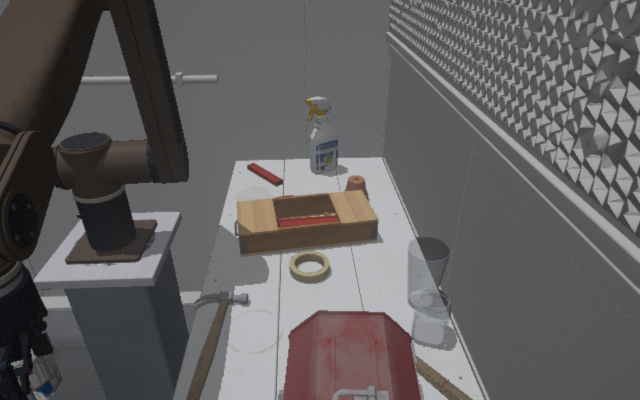

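Candidates for the level: the bar in the box at top (350,224), the loose red bar at (222,273), and the red bar or handle at (600,143). Only the one in the box matches the description. The secateurs are at (290,237), the tape at (409,223) and the pot at (286,167). I'll check the choice in a crop and measure the box corners.

```bash
python3 - <<'E'
from h import *
c=snap('top','t1.png'); im=c['image']
cr=im[140:310,270:440]; cv2.imwrite('pics/crop1.png',cv2.resize(cr,None,fx=3.5,fy=3.5,interpolation=cv2.INTER_CUBIC)[:,:,::-1])
hsv=cv2.cvtColor(im,cv2.COLOR_RGB2HSV)
def blob(m,x0,x1,y0,y1):
    k=np.zeros_like(m);k[y0:y1,x0:x1]=m[y0:y1,x0:x1]
    k=cv2.morphologyEx(k,cv2.MORPH_CLOSE,np.ones((3,3)))
    q=max(cv2.findContours(k,0,2)[0],key=cv2.contourArea); return q
red=(((hsv[...,0]<6)|(hsv[...,0]>173))&(hsv[...,1]>150)&(hsv[...,2]>50)).astype(np.uint8)
q=blob(red,325,378,185,265); r=cv2.minAreaRect(q); print('lev',r); 
P=np.array([ray(c,*p,.041)[:2] for p in cv2.boxPoints(r)]);print(P)
wood=((hsv[...,1]>70)&(hsv[...,0]<28)).astype(np.uint8)
q=blob(wood,300,392,145,305); r=cv2.minAreaRect(q);b=cv2.boxPoints(r);print('box',r,b)
P=np.array([ray(c,*p,.076)[:2] for p in b]);print(P,P.mean(0),np.linalg.norm(P-np.roll(P,1,0),axis=1))
for n,p in dict(cut=(290,237),tape=(409,223),pot=(286,167)).items():print(n,ray(c,*p,.02))
E
```

```text
lev ((350.3502197265625, 224.59019470214844), (59.2103157043457, 13.272963523864746), 85.51539611816406)
[[ 0.62418195  0.04422121]
 [ 0.62734139  0.00663055]
 [ 0.4604385  -0.00657296]
 [ 0.45730374  0.03065212]]
box ((350.2871398925781, 225.70166015625), (138.73782348632812, 60.832523345947266), 82.56858825683594) [[311.15424 160.84944]
 [371.47577 152.9814 ]
 [389.42004 290.5539 ]
 [329.0985  298.42194]]
[[ 0.71723312  0.1296883 ]
 [ 0.7401286  -0.03794913]
 [ 0.36189333 -0.08605714]
 [ 0.33964591  0.07780971]] [0.53972524 0.02087293] [0.38113448 0.16919371 0.38128244 0.16537017]
cut [0.50605429 0.19088817 0.02      ]
tape [ 0.5482051  -0.15081625  0.02      ]
pot [0.70898816 0.204891   0.02      ]
```

View pics/crop1.png

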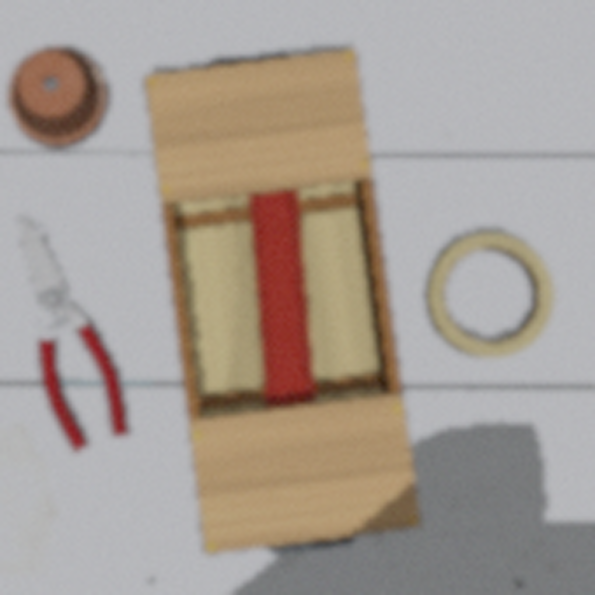

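The crop confirms the red bar in the box, about 13 px wide and centred near (350,225), seen between the ledges. The box centre is about (0.540, 0.021) with yaw 0.131, and the level's yaw is 0.080. The plan has four steps:
1. Grip about 50 mm to the near side of centre.
2. Slide the level toward the far end until its near end clears the ledge.
3. Tilt the near end up.
4. Draw it out.

Emit:
{"api": "drive_tool", "payload": {"moves": [[[0,0,0.101],[0,0,0],0.085],[[0,0,0.101],[0,0,0],0.085],[[0,0,0],[0.045,-0.043,0],0.085],[[0,0,0],[0.045,-0.043,0],0.085],[[0,0,0],[0.045,-0.043,0],0.085]], "grip_force": 60}}

```text
time: 0.78
eef_pos: [0.3128, -0.5074, 0.2479]
tcp_rot: [0.999, 0.039, 0.0, -0.0]
contact_force: [0.4, -0.8, -0.1]
opening: 0.999
finger_force: 0.0
```

Emit:
{"api": "drive_tool", "payload": {"moves": [[[0,0,0],[0.022,-0.0507,0],0.085],[[0,0,0],[0.022,-0.0507,0],0.085],[[0,0,0],[0.022,-0.0507,0],0.085],[[0,0,0],[0.022,-0.0507,0],0.085],[[0,0,0],[0.022,-0.0507,0],0.085]]}}

```text
time: 1.4
eef_pos: [0.4016, -0.2457, 0.2482]
tcp_rot: [0.999, 0.04, 0.0, -0.0]
contact_force: [0.9, 1.4, -0.5]
opening: 0.999
finger_force: 0.0
```

Emit:
{"api": "drive_tool", "payload": {"moves": [[[0,0,0],[0.022,-0.0507,0],0.085],[[0,0,0],[0.022,-0.0507,0],0.085],[[0,0,0],[0.022,-0.0507,0],0.085],[[0,0,0],[0.022,-0.0507,0],0.085],[[0,0,0],[0.0,0.0,0],0.085]]}}

```text
time: 2.02
eef_pos: [0.4732, -0.0352, 0.248]
tcp_rot: [0.999, 0.043, -0.0, -0.0]
contact_force: [-0.4, -0.7, 0.2]
opening: 0.995
finger_force: 0.0
```

```bash
cat >> h.py <<'E'
from scipy.spatial.transform import Rotation as Ro
def to(x,y,z,yaw):
    s=ctrl.get_state();R=Ro.from_quat(s['tcp_rot']);M=R.as_matrix()
    x_=np.array([np.cos(yaw),np.sin(yaw),0]);T=np.column_stack([x_,np.cross([0,0,-1],x_),[0,0,-1]])
    print('t',s['time'],'pos',s['eef_pos'].round(4),'q',s['qpos'].round(2),'shift',(M.T@(np.array([x,y,z])-s['eef_pos'])).round(4),'turn',(R.inv()*Ro.from_matrix(T)).as_rotvec().round(4),'F',s['contact_force'].round(1),'open',s['opening'])
E
python3 -c "
from h import *
to(.49,.0145,.15,.0803)"
```

```text
t 2.025 pos [ 0.4732 -0.0352  0.248 ] q [-0.29 -0.17  2.05  0.    1.26  1.2 ] shift [ 0.021  -0.048   0.0981] turn [-0.0007  0.0004  0.0055] F [-0.4 -0.7  0.2] open 0.9950763585722133
```

Emit:
{"api": "drive_tool", "payload": {"moves": [[[0,0,0.005],[0.021,-0.048,0],0.085],[[0,0,0],[0,0,0.05],0.085],[[0,0,0],[0,0,0.048],0.085],[[0,0,0],[0,0,0],0.085]]}}

```text
time: 2.52
eef_pos: [0.4867, 0.0109, 0.1461]
tcp_rot: [0.999, 0.037, -0.005, -0.001]
contact_force: [-0.7, -0.6, 1.3]
opening: 0.997
finger_force: 0.0
```

```bash
python3 -c "
from h import *
to(.49,.0145,.033,.0803)
a=snap('top','t2.png');b=snap('side','s2.png')
A=cv2.resize(a['image'][140:310,270:440],(400,400),interpolation=2);B=cv2.resize(b['image'][130:280,210:410],(530,400),interpolation=2)
cv2.imwrite('pics/v2.png',cv2.resize(np.hstack([A,B]),(800,344))[:,:,::-1])"
```

```text
t 2.525 pos [0.4867 0.0109 0.1461] q [-0.19 -0.01  2.11 -0.    1.06  1.31] shift [ 0.0047 -0.003   0.1131] turn [-0.0023  0.01   -0.0064] F [-0.7 -0.6  1.3] open 0.9971950781836527
```

View pics/v2.png

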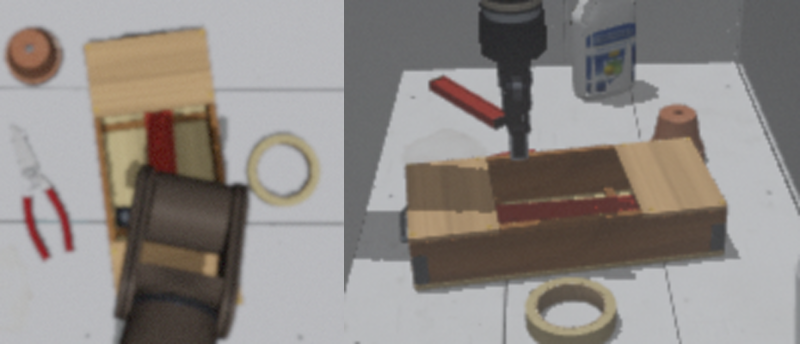

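The picture shows the open fingers straddling the bar: the left finger is at (122,215) in the top crop, and nothing is touching. I'm descending.

Emit:
{"api": "drive_tool", "payload": {"moves": [[[0,0,0],[0.006,-0.002,0.04],0.085],[[0,0,0],[0,0,0.04],0.085],[[0,0,0],[0,0,0.02],0.085],[[0,0,0],[0,0,0],0.085],[[0,0,0],[0,0,0],0.085]]}}

```text
time: 3.25
eef_pos: [0.4981, 0.0129, 0.0529]
tcp_rot: [0.999, 0.037, 0.002, 0.001]
contact_force: [0.6, 0.2, -0.0]
opening: 0.997
finger_force: 0.0
```

```bash
python3 -c "
from h import *
to(.494,.0148,.033,.0803)"
```

```text
t 3.25 pos [0.4981 0.0129 0.0529] q [-0.18  0.16  2.13 -0.    0.85  1.32] shift [-0.0041 -0.0022  0.0199] turn [ 0.0012 -0.0047 -0.0059] F [ 0.6  0.2 -0. ] open 0.9968922550848657
```

Emit:
{"api": "drive_tool", "payload": {"moves": [[[0,0,0],[0,-0.001,0.02],0.085],[[0,0,0],[0,0,0],0.085],[[0,0,0],[0,0,0],0.06],[[0,0,0],[0,0,0],0.045],[[0,0,0],[0,0,0],0.03]]}}

```text
time: 3.88
eef_pos: [0.4969, 0.0144, 0.0315]
tcp_rot: [0.999, 0.038, 0.001, 0.0]
contact_force: [-0.2, 0.1, -1.1]
opening: 0.458
finger_force: 61.1
```

Emit:
{"api": "drive_tool", "payload": {"moves": [[[0,0,0],[0,0,0],0.03],[[0,0,0],[0,0,0],0.03],[[0,0,0],[0,0,0],0.03]]}}

```text
time: 4.25
eef_pos: [0.4968, 0.0144, 0.0314]
tcp_rot: [0.999, 0.037, 0.001, 0.0]
contact_force: [-1.0, -0.5, 5.9]
opening: 0.456
finger_force: 61.9
```

Gripped, with the opening at about 40 mm. I'll lift slightly and start sliding it forward.

Emit:
{"api": "drive_tool", "payload": {"moves": [[[0,0,0],[0,0,-0.005],0.03],[[0,0,0],[0.01,0,-0.002],0.03],[[0,0,0],[0.01,-0.001,0],0.03],[[0,0,0],[0.01,-0.001,0],0.03],[[0,0,0],[0,0,0],0.03]]}}

```text
time: 4.88
eef_pos: [0.5266, 0.0189, 0.0373]
tcp_rot: [0.999, 0.038, 0.0, 0.0]
contact_force: [-0.4, 1.1, -1.6]
opening: 0.456
finger_force: 61.1
```

```bash
python3 -c "
from h import *
to(.544,.02,.04,.0803)
a=snap('top','t3.png');b=snap('side','s3.png')
A=cv2.resize(a['image'][170:290,300:400],(333,400),interpolation=2);B=cv2.resize(b['image'][180:260,230:360],(650,400),interpolation=2)
cv2.imwrite('pics/v3.png',cv2.resize(np.hstack([A,B]),(800,326))[:,:,::-1])"
```

```text
t 4.875 pos [0.5266 0.0189 0.0373] q [-0.16  0.25  2.06  0.    0.83  1.34] shift [ 0.0174  0.0002 -0.0027] turn [ 0.0001 -0.0003 -0.0051] F [-0.4  1.1 -1.6] open 0.45642686038744956
```

View pics/v3.png

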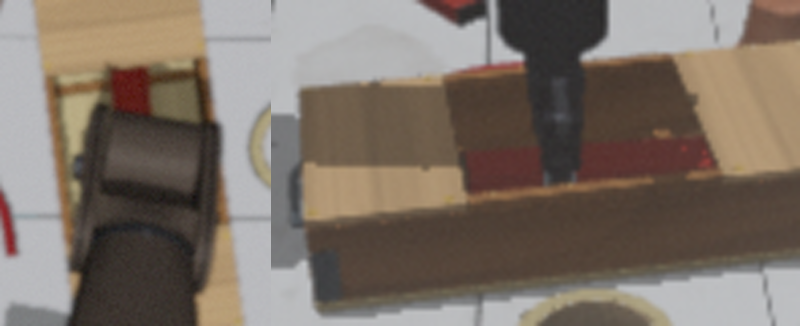

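The side view shows the bar still running under the near ledge (left of the crop). I'll slide it further and measure its near edge numerically.

Emit:
{"api": "drive_tool", "payload": {"moves": [[[0,0,0],[0.009,0,0],0.03],[[0,0,0],[0.008,-0.001,0],0.03],[[0,0,0],[0,0,0],0.03]]}}

```text
time: 5.35
eef_pos: [0.5435, 0.0211, 0.0376]
tcp_rot: [0.999, 0.037, 0.001, 0.0]
contact_force: [0.6, -0.2, -1.9]
opening: 0.457
finger_force: 61.1
```

```bash
cat > red.py <<'E'
from h import *
to(.544,.02,.04,.0803)
b=snap('side','s_%d.png'%(ctrl.get_state()['time']*100)); im=b['image'];hsv=cv2.cvtColor(im,cv2.COLOR_RGB2HSV)
red=(((hsv[...,0]<5)|(hsv[...,0]>174))&(hsv[...,1]>120)&(hsv[...,2]>30));red[:205]=0;red[232:]=0;red[:,:255]=0;red[:,355:]=0
d=np.array([np.cos(.1315),np.sin(.1315)])
for v in range(205,232,3):
    u=np.flatnonzero(red[v])
    if len(u)>3: print(v,u[0],u[-1],[round(float((ray(b,w,v,.048)[:2]-[.5397,.0209])@d),3) for w in (u[0],u[-1])])
print('ledge edge', [proj(b,[.5397-.085*d[0]+k*d[1],.0209-.085*d[1]-k*d[0],.076]) for k in(-.075,0,.075)])
cv2.imwrite('pics/vs.png',cv2.resize(im[180:260,230:360],(780,480),interpolation=2)[:,:,::-1])
E
python3 red.py
```

```text
t 5.35 pos [0.5435 0.0211 0.0376] q [-0.15  0.28  2.02  0.    0.84  1.35] shift [ 0.0004  0.0011 -0.0024] turn [ 0.0002 -0.001  -0.0053] F [ 0.6 -0.2 -1.9] open 0.4567561665535533
ledge edge [(np.float64(271.59807800704624), np.float64(199.1754804034993)), (np.float64(274.0486751095789), np.float64(212.42590316878977)), (np.float64(276.77153371961725), np.float64(227.1484488193309))]
```

View pics/vs.png

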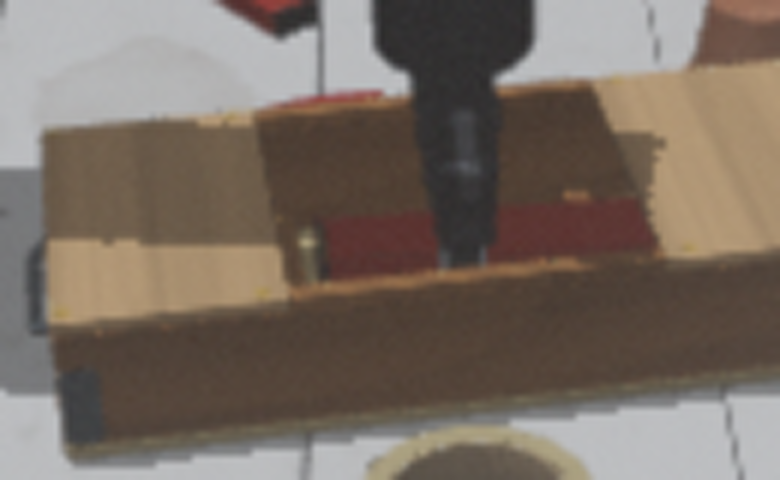

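The near end is now out from under the ledge, at crop (325,250), which is about (284,221) in the full image.

```bash
python3 - <<'E'
from h import *
b=ctrl.read_camera('side');d=np.array([np.cos(.1315),np.sin(.1315)])
for u,v in((283.7,217),(284.6,225.5)):
    p=ray(b,u,v,.047);e=p[:2]-[.5397,.0209];print(p,e@d,e@[-d[1],d[0]])
e=np.array([.5435,.0211])-[.5397,.0209];print('grasp',e@d)
E
```

```text
[0.4809052  0.02998304 0.047     ] -0.0570962067273981 0.016713875416796344
[ 0.48412551 -0.0142372   0.047     ] -0.059701916759737586 -0.02754683825991184
grasp 0.0037934163106669062
```

Grasp to near end is 62 mm, so the bar's centre is at box x≈+60 and its far end is close to the far wall. I'll back off 15 mm and then tilt.

```bash
python3 - <<'E'
import numpy as np
W=[(60,35.6,0),(52,36.5,0),(45,38,1),(45,43,7),(45,50,12),(45,57,16.5),(45,62,20),(45,66,22.5)]
def f(w):
    X,Z,t=w;t=np.radians(t);u=np.array([np.cos(t),-np.sin(t)]);n=np.array([np.sin(t),np.cos(t)])
    return np.array([X,Z])-56*u+2*n,u,n
for a,b in zip(W,W[1:]):
    p,u,n=f(a);q=f(b)[0]-p;print(b,'turn',round(-np.radians(b[2]-a[2]),3),'x',(q@u).round(1),'z',(-q@n).round(1))
E
```

```text
(52, 36.5, 0) turn -0.0 x -8.0 z -0.9
(45, 38, 1) turn -0.017 x -7.0 z -2.5
(45, 43, 7) turn -0.105 x 0.4 z -10.8
(45, 50, 12) turn -0.087 x -0.5 z -11.8
(45, 57, 16.5) turn -0.079 x -1.1 z -11.2
(45, 62, 20) turn -0.061 x -1.2 z -8.2
(45, 66, 22.5) turn -0.044 x -1.2 z -6.2
```

Emit:
{"api": "drive_tool", "payload": {"moves": [[[0,0,0],[-0.008,0,-0.001],0.03],[[0,-0.017,0],[-0.007,0,-0.0025],0.03],[[0,-0.105,0],[0,0,-0.011],0.03],[[0,-0.087,0],[-0.0005,0,-0.012],0.03],[[0,0,0],[0,0,0],0.03]]}}

```text
time: 6.08
eef_pos: [0.5303, 0.0199, 0.0649]
tcp_rot: [0.994, 0.037, -0.102, 0.004]
contact_force: [-0.1, 0.6, -0.4]
opening: 0.462
finger_force: 61.1
```

```bash
cat > st.py <<'E'
from h import *
s=ctrl.get_state();M=Ro.from_quat(s['tcp_rot']).as_matrix();C=s['eef_pos']+M@[.056,0,.002];d=np.array([np.cos(.1315),np.sin(.1315)])
e=C[:2]-[.5397,.0209];print('X,Y',e@d,e@[-d[1],d[0]],'Z',C[2],'tilt',np.degrees(np.arcsin(-M[2,0])),'F',s['contact_force'].round(1),s['wrist_torque'].round(2),s['finger_force'],s['opening'],s['qpos'].round(2))
for k in(-1,1):print((C+M@[k*.1185,0,0]).round(4))
E
python3 st.py
```

```text
X,Y 0.04484691089375107 -0.002887172416837546 Z 0.051507315737605947 tilt 11.766091100101699 F [-0.1  0.6 -0.4] [-0.01 -0.04 -0.  ] 61.119529008865356 0.4622538417198627 [-0.13  0.3   1.94 -0.05  1.1   1.39]
[0.4689 0.0153 0.0757]
[0.7002 0.0326 0.0273]
```

Emit:
{"api": "drive_tool", "payload": {"moves": [[[0,-0.079,0],[-0.001,0,-0.011],0.03],[[0,-0.061,0],[-0.001,0,-0.008],0.03],[[0,-0.044,0],[-0.001,0,-0.006],0.03],[[0,0,0],[0,0,0],0.03],[[0,0,0],[0,0,0],0.03]]}}

```text
time: 6.7
eef_pos: [0.5315, 0.0204, 0.0881]
tcp_rot: [0.98, 0.037, -0.195, 0.007]
contact_force: [-0.1, -0.3, -2.0]
opening: 0.454
finger_force: 61.1
```

```bash
python3 st.py; python3 -c "
from h import *
b=snap('side','s5.png');cv2.imwrite('pics/v5.png',cv2.resize(b['image'][120:280,200:420],(770,560),interpolation=2)[:,:,::-1])"
```

```text
X,Y 0.04273456979151321 -0.0023029203429855006 Z 0.06475835991246283 tilt 22.52560495484543 F [-0.1 -0.3 -2. ] [ 0.   -0.21 -0.  ] 61.118059158325195 0.45442956272788376 [-0.12  0.37  1.83 -0.08  1.33  1.41]
[0.4732 0.016  0.1102]
[0.6915 0.0324 0.0194]
```

View pics/v5.png

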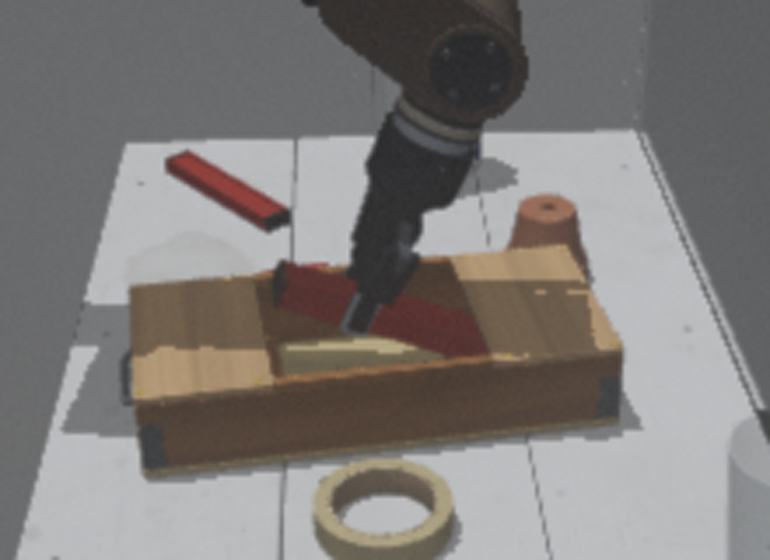

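The bar now slants out of the opening: its near end is raised at crop (280,285) and its far end is under the far ledge. I'm drawing it back along its own axis.

Emit:
{"api": "drive_tool", "payload": {"moves": [[[0,0,0],[-0.006,0,-0.002],0.03],[[0,0,0],[-0.015,0,0],0.03],[[0,0,0],[-0.02,0,0],0.03],[[0,0,0],[-0.02,0,0],0.03],[[0,0,0],[0,0,0],0.03]]}}

```text
time: 7.38
eef_pos: [0.4758, 0.0162, 0.1146]
tcp_rot: [0.98, 0.037, -0.195, 0.007]
contact_force: [-0.2, 0.6, -2.3]
opening: 0.455
finger_force: 61.1
```

```bash
python3 st.py
```

```text
X,Y -0.013069237278172672 0.0008436160115560823 Z 0.09132073921273408 tilt 22.476171261809956 F [-0.2  0.6 -2.3] [ 0.1  -0.28  0.01] 61.11141800880432 0.4550473139738608 [-0.14  0.22  1.96 -0.08  1.35  1.39]
[0.4174 0.0119 0.1366]
[0.6358 0.0282 0.046 ]
```

Emit:
{"api": "drive_tool", "payload": {"moves": [[[0,0,0],[-0.016,0,0],0.03],[[0,0,0],[-0.013,0,0],0.03],[[0,0,0],[-0.008,0,-0.019],0.03],[[0,0,0],[-0.011,0,-0.028],0.03],[[0,0,0],[-0.011,0,-0.028],0.03]]}}

```text
time: 8.0
eef_pos: [0.451, 0.0143, 0.2066]
tcp_rot: [0.98, 0.037, -0.195, 0.007]
contact_force: [-0.1, 0.5, -1.9]
opening: 0.458
finger_force: 61.1
```

```bash
python3 st.py
```

```text
X,Y -0.037883862002044716 0.0021572341573727655 Z 0.1832626209743906 tilt 22.51840358870187 F [-0.1  0.5 -1.9] [-0.   -0.23  0.02] 61.09612226486206 0.4581228520780357 [-0.15  0.05  1.96 -0.09  1.52  1.37]
[0.3927 0.0099 0.2286]
[0.611  0.0263 0.1379]
```

Emit:
{"api": "drive_tool", "payload": {"moves": [[[0,0.1,0],[0.015,0,-0.005],0.03],[[0,0.1,0],[0.015,0,-0.002],0.03],[[0,0.1,0],[0.01,0,0],0.03],[[0,0.093,0],[0.005,0,0],0.03],[[0,0,0],[0,0,0],0.03]]}}

```text
time: 8.62
eef_pos: [0.4957, 0.0177, 0.1998]
tcp_rot: [0.999, 0.037, -0.001, -0.0]
contact_force: [0.2, -0.1, -1.9]
opening: 0.455
finger_force: 61.2
```

Emit:
{"api": "drive_tool", "payload": {"moves": [[[0,0,0],[0,0,0],0.03],[[0,0,0],[0,0,0],0.03],[[0,0,0],[0,0,0],0.03]]}}

```text
time: 9.0
eef_pos: [0.4968, 0.0176, 0.1998]
tcp_rot: [0.999, 0.037, -0.0, -0.0]
contact_force: [0.5, 1.2, -1.3]
opening: 0.458
finger_force: 61.2
```

```bash
python3 st.py; python3 -c "
from h import *
b=snap('side','s6.png');cv2.imwrite('pics/v6.png',cv2.resize(b['image'][120:280,200:420],(770,560),interpolation=2)[:,:,::-1])"
```

```text
X,Y 0.012992270052835547 -0.0007789038789442561 Z 0.19774112246250777 tilt 0.034810317869989636 F [ 0.5  1.2 -1.3] [0.01 0.11 0.01] 61.15880012512207 0.457667353496457 [-0.17 -0.06  2.05 -0.    1.16  1.33]
[0.4345 0.013  0.1978]
[0.6709 0.0307 0.1977]
```

View pics/v6.png

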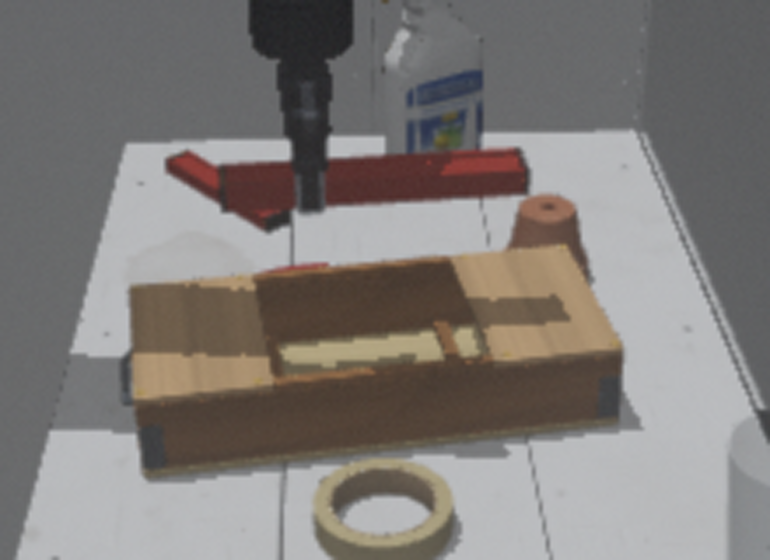

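The level is held horizontal well above the empty box, spanning crop (220,185) to (525,170), and the bystanders in view look undisturbed. I'm handing it in.

```bash
python3 -c "
from plant import ctrl
print(ctrl.sign_off())"
```

```text
the job is handed in; nothing more can be done
None
```

I drew the level out slantwise and handed the job in with it gripped and horizontal about 0.198 m above the bench, over the box; no strong contact force showed in the readings, and sign-off returned no verdict.

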